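# Shift the feed-change lever into the three-pip slot

## Task

The gearbox on the bench is parked: its feed-change lever stands in the park slot, the one slot without a tag. Push the lever gently through the gate with the fingertips or the outside of the fingers - out of park, along the cross channel and fully home into the slot whose tag has three pips - without gripping the knob and without running it into any other tagged slot. Leave the lever standing there, and leave the tools and things round the gearbox where they are.

Things in the scene. Friction and masses are not known exactly. Their poses are not given: they have to be found in the camera images.
- feedbox: green cast gearbox bolted to the bench, cannot move; foot 165 (x) x 150 (y) mm; on top a dark steel gate plate 140 (x) x 124 (y) x 6 mm, upper face 100 mm above the bench. A shaft stub sticks out of its right side (45 mm high, to y = -88 mm). Origin: centre of the underside; x points to the rear (away from the robot at yaw 0), y left, z up
- gate_center (a point): centre of the gate plate's upper face, axes as the gearbox's. Slots 14 mm wide: a cross channel along x = 0 from y = -36 to +36 mm (centre lines), slots at y = 0 and y = -36 mm running both to front (-x) and rear (+x), and the park slot at y = +36 mm, front only. Slots end at x = -33 and +33 mm, so the point stem stops 25 to 27 mm from x = 0. The plate truly stops the lever
- knob (a point): centre of the black ball knob, 30 mm diameter, on the lever's top, 150 mm from its pivot, about 162 mm above the bench when upright; moves 1.76 times as far as the stem does at the gate. The lever stays where it is left; pushing the knob takes 2 to 3 N, and over 30 N is rough
- stem (a point): point on the lever where it passes through the gate plate, 85 mm from the pivot: tells which slot it is in. The lever is a straight steel rod, 9 mm diameter, that tilts fore-aft and sideways about a pivot on the gearbox's z axis, 12 mm above the bench
- lever_fore (a joint): fore-aft tilt of the lever, rad: 0 in the cross channel, positive towards the gearbox's +x (rear); about +0.32 / -0.32 at the ends of the slots. It starts in the park slot between -0.31 and -0.20
- lever_side (a joint): sideways tilt of the lever, rad: positive towards the gearbox's +y (left); about +0.4 in the park slot, 0 at the middle slots, -0.4 at the right-hand slots
- tag_one: aluminium tag, 30 x 31 x 2 mm, fixed on the gate plate beyond the end of the slot it marks, with one pip (round, dark steel, 9 mm across, 3.5 mm high). Origin: centre of its underside, on the slot's centre line 52 mm from the cross channel's centre line. The four tags change places between starts; axes as the gearbox's
- tag_two: aluminium tag, 30 x 31 x 2 mm, fixed on the gate plate beyond the end of the slot it marks, with two pips side by side along y (round, dark steel, 9 mm across, 3.5 mm high). Origin: centre of its underside, on the slot's centre line 52 mm from the cross channel's centre line. The four tags change places between starts; axes as the gearbox's
- tag_three: aluminium tag, 30 x 31 x 2 mm, fixed on the gate plate beyond the end of the slot it marks, with three pips in a triangle (round, dark steel, 9 mm across, 3.5 mm high). Origin: centre of its underside, on the slot's centre line 52 mm from the cross channel's centre line. The four tags change places between starts; axes as the gearbox's
- tag_four: aluminium tag, 30 x 31 x 2 mm, fixed on the gate plate beyond the end of the slot it marks, with four pips in a square (round, dark steel, 9 mm across, 3.5 mm high). Origin: centre of its underside, on the slot's centre line 52 mm from the cross channel's centre line. The four tags change places between starts; axes as the gearbox's
- screwdriver_a: loose screwdriver, red handle, 24 x 185 x 27 mm, lying in front of the gearbox; to be left alone. Origin: centre of its underside
- plug_gauge_b: loose plug gauge, 16 mm round, 102 mm long, lying to the right of the gearbox; to be left alone. Origin: centre of its underside
- hex_key_a: loose black hex key, 35 x 92 x 4 mm, lying to the left of the gearbox; to be left alone. Origin: centre of its underside
- oil_bottle: loose yellow squeeze oiler with red spout, 48 mm round, 156 mm tall, standing to the left and rear of the gearbox; to be left alone. Origin: centre of its underside
- screwdriver_b: loose screwdriver, yellow handle, 22 x 160 x 24 mm, lying behind the gearbox; to be left alone. Origin: centre of its underside
- wood_block: loose wooden block, 50 x 120 x 38 mm, to the right of the gearbox; to be left alone. Origin: centre of its underside
- pliers: loose pliers, black grips, 55 x 180 x 14 mm, lying in front of the gearbox to the right; to be left alone. Origin: centre of its underside

How it is judged:
By the outcome, as a careful person would: the job done as asked, in the order asked, and still so for the second after the job is handed in, with the robot touching nothing.
It also fails if it takes over 64 s, if anything falls off the work surface, if the arm or the gripper's body presses on something with over 40 N, if the wrist force passes 120 N, or if a joint passes its speed limit or range.

## Robot

A 7-joint arm with a two-finger parallel gripper is mounted at the origin on a cart in front of the work surface, level with it; the furniture and walls round the work are solid. World frame = base frame: x ahead of the robot, y to its left, z up, the work surface at z = 0. Lengths are in m, angles in rad, forces in N, time in s.
With the tool pointing down it reaches from about 0.4 to 0.9 m from the base axis. Payload 5.6 kg.
Tool frame: the origin (TCP) lies at the very end of the fingers, on their centre line; the grasp point (between the pads) lies 19 mm behind it; z points along the fingers, y is the line along which they close (so a half turn about z gives the same grasp; the last joint's range is limited). The gripper opens to 92 mm and grips with 3 to 60 N. Pads are 20 mm wide; open, the fingers measure 128 mm over their backs; the gripper's body (75 mm by 189 mm) begins 69 mm behind the grasp point.
Start: joints at [1.224, 0.468, -0.012, 1.603, 0.006, 1.071, -0.056], TCP at [0.194, -0.62, 0.215] pointing down, gripper open.
Joint ranges: [-2.53, 2.53], [-0.31, 2.02], [-1.57, 1.55], [0.28, 2.44], [-1.29, 4.43], [0.15, 1.84], [-2.92, 2.92]. Speed limits (rad/s): [2.57, 2.57, 3.14, 3.14, 3.14, 3.14, 3.14].

## Interface

Orientations are given as a rotation vector (axis times angle).
In Python, from cell import r gives the robot as it stands.
- The arm moves only by the tool apply_moves, never from a script. Its argument "motion" is a list of rows, each a list of 5 numbers: the opening, from 0 (shut) to 1 (fully open), then the shift along the tool's x, y, z in m, then the turn about the tool's z in rad. A call has 1 to 10 rows; each row is the pose to reach, as a shift and turn from the pose commanded when the call began, along the tool's axes at that moment; what a row does not reach only later rows make up. A row lasts 1/12 s, in which the tool goes at most 41.7 mm and 7.16 degrees, less where a joint would pass 70% of its speed; a pose out of reach is approached as far as the arm can. A call with a gripper value outside its range is refused whole. The fingers move at their own pace and stop on an object; "force" is the grip in N (left out, the last holds). Time passes only in rows, so rows that repeat a pose let the fingers close. It gives the time, the measured TCP pose, the force, the opening and the grip force at its end, in the units of the state.
- r.get_state(): the state, without advancing time (a new reading comes with each control period).
- r.camera(name): name is "side" or "top" or "wrist"; returns the picture (384x512x3 uint8, red, green, blue); there is no depth.
- r.camera_info(name): a dict with "fx", "fy", "cx", "cy" (pixels), "R" (3x3) and "t" (3): a world point X has camera coordinates R X + t. Camera axes: x right, y down, z forward; pixel columns grow to the right and rows downward; lengths in m; the calibration is good to about 2 mm. A picture is of the moment at which its call begins: read the wrist's pose just before it. camera_info takes no time and is no camera call; for the wrist camera it gives the pose at the moment of the call.
- r.close_job(): hands the job in; it is judged then, once.
The state is a dict: "t": time; "q": joint angles; "dq": joint speeds; "joint_torque": joint torques, N m; "eef_pos": TCP position; "tcp_rot": TCP orientation; "ft_force": force on the tool from outside, world axes, zero at the start; "ft_torque": the same for the moment, N m; "grip_width": finger opening in m; "grip_force": force on a finger pad.
Only numpy, scipy, OpenCV 4.12 (cv2) and the standard library are available. Lean on these libraries where they do the work, as an engineer would, in place of code of your own. Each camera call takes 0.05 s, during which the arm holds its last target. There are 200 camera calls.

## Working session

There is one attempt and no reset: what is moved stays moved. The work goes in short steps, Python scripts to look and compute and a tool call to move; the robot and the scene stay as the last step left them, time stands still between calls to the robot, and variables do not carry over. Pictures are saved under pics/ and viewed, at most 10 in all, crops included, and the job is handed in when it is done.

Besides the shell and the picture viewer there is one more tool, called after "Call:" as name(argument=value, ...), one argument or row to a line, values as JSON. apply_moves: Moves the arm, as the interface text tells. Its arguments: {"type":"object","properties":{"motion":{"type":"array","items":{"type":"array","items":{"type":"number"}}},"force":{"type":"number"}},"required":["motion"]}

```bash
mkdir -p pics; ls; python3 - <<'E'
from cell import r
import cv2,numpy as np
s=r.get_state();print(s['t'],s['eef_pos'],s['tcp_rot'],s['grip_width'])
for n in("top","side"):
    i=r.camera_info(n);print(n,i['fx'],i['cx'],i['cy'],np.round(i['R'],3).tolist(),np.round(i['t'],3), np.round(-i['R'].T@i['t'],3))
    cv2.imwrite(f"pics/{n}0.png",cv2.cvtColor(r.camera(n),cv2.COLOR_RGB2BGR))
E
```

```text
pics
0.0 [ 0.19420943 -0.6197269   0.21368598] [-3.10380351e+00 -4.75120713e-01  6.24724910e-04] 0.09189363245267979
top 411.0790743028517 249.13767137688544 186.3016861229817 [[-0.018, -1.0, 0.009], [-0.991, 0.016, -0.13], [0.13, -0.012, -0.991]] [0.039 0.56  0.94 ] [0.433 0.041 1.005]
side 447.13151020377137 260.5156177445294 188.86999746932514 [[0.953, -0.303, -0.013], [-0.191, -0.566, -0.802], [0.235, 0.767, -0.598]] [-0.504  0.214  0.867] [ 0.317 -0.696  0.683]
```

View pics/top0.png

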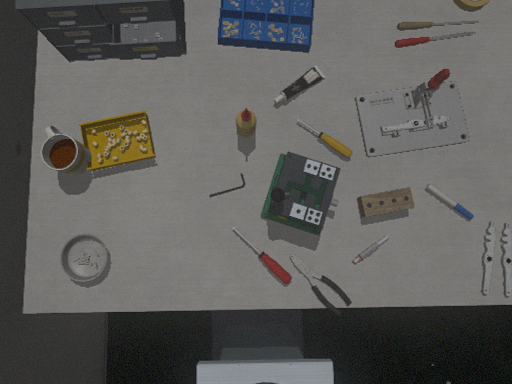

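View pics/side0.png

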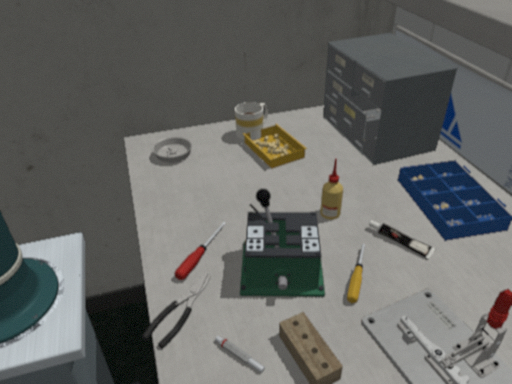

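The top view shows the gearbox near pixel (302,192), slightly turned, with the knob at about (278,195) and tags at (312,167), (328,171), (298,211) and (315,215). The side view confirms the knob at (263,196). I'll enlarge both and localise them.

```bash
python3 - <<'E'
import cv2,numpy as np
a=cv2.imread("pics/top0.png")[145:240,255:350];b=cv2.imread("pics/side0.png")[180:300,230:335]
a=cv2.resize(a,(400,400),interpolation=cv2.INTER_CUBIC);b=cv2.resize(b,(350,400),interpolation=cv2.INTER_CUBIC)
cv2.imwrite("pics/crop0.png",np.hstack([a,b]))
E
```

```text
(no output)
```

View pics/crop0.png

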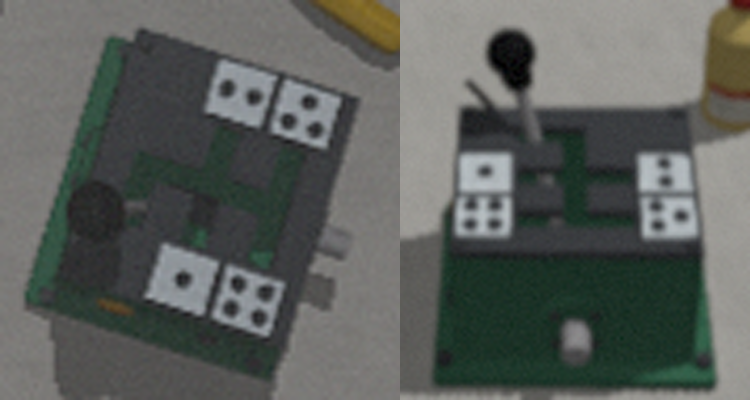

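Reading the tags: rear-middle is two, **rear-right is three (the target)**, front-middle is one and front-right is four. The lever is in park at front-left. Next I'll measure the tag centres and the knob.

```bash
cat > h.py <<'E'
import numpy as np,cv2
from cell import r
def ray(n,p,i=None):
    i=i or r.camera_info(n);R,t=np.array(i['R']),np.array(i['t'])
    d=R.T@np.array([(p[0]-i['cx'])/i['fx'],(p[1]-i['cy'])/i['fy'],1]);return -R.T@t,d/np.linalg.norm(d)
def plane(n,p,z):
    o,d=ray(n,p);return o+d*(z-o[2])/d[2]
def cross(r1,r2):
    (a,u),(b,v)=r1,r2;s=np.linalg.lstsq(np.c_[u,-v],b-a,rcond=None)[0]
    P,Q=a+s[0]*u,b+s[1]*v;return (P+Q)/2,np.linalg.norm(P-Q)
def blobs(m,amin):
    n,l,st,c=cv2.connectedComponentsWithStats(m.astype(np.uint8));return [(st[k,4],c[k].round(1)) for k in range(1,n) if st[k,4]>=amin]
E
python3 - <<'E'
from h import *
model=np.array([[52,0],[52,-36],[-52,0],[-52,-36]])/1e3
for n,(x0,y0,x1,y1),thr in(("top",(285,155,340,235),150),("side",(240,220,325,258),150)):
    g=cv2.imread(f"pics/{n}0.png")[y0:y1,x0:x1].astype(int)
    g=cv2.resize(g.astype(np.uint8),None,fx=4,fy=4,interpolation=cv2.INTER_LINEAR).min(2)
    m=g>thr
    # fill pips
    cs,_=cv2.findContours(m.astype(np.uint8),cv2.RETR_EXTERNAL,cv2.CHAIN_APPROX_NONE)
    for c in cs:
        if cv2.contourArea(c)<300: continue
        (u,v),wh,a=cv2.minAreaRect(c); p=np.array([(u+.5)/4-.5+x0,(v+.5)/4-.5+y0])
        print(n,p.round(1),np.round(wh,0)/4,plane(n,p,.102).round(4))
for n,(x0,y0,x1,y1) in(("top",(262,180,296,206)),("side",(250,184,276,206))):
    g=cv2.imread(f"pics/{n}0.png")[y0:y1,x0:x1].max(2)
    for a,c in blobs(g<38,20):print(n,'knob',a,c+[x0,y0])
E
```

```text
side [312.9 244.8] [10.75 10.5 ] [ 0.5854 -0.147   0.102 ]
side [254.1 244.5] [10.    5.25] [ 0.482  -0.1119  0.102 ]
side [313.5 231.5] [10.   5.5] [ 0.6008 -0.1137  0.102 ]
side [304.9 231.5] [9.75 6.  ] [ 0.5852 -0.1084  0.102 ]
side [255.  231.4] [10.5  14.25] [ 0.4942 -0.0777  0.102 ]
side [321.8 231. ] [13.75  5.25] [ 0.6165 -0.1174  0.102 ]
side knob 148 [263.  197.1]
```

```bash
python3 - <<'E'
from h import *
P={"top":[(312,167),(328,171.5),(298,211.5),(315,216)],"side":[(309,232),(313,245),(255,232),(254,244)]}
M=np.array([[52,0],[52,-36],[-52,0],[-52,-36]])/1e3
for n in P:
    I=cv2.imread(f"pics/{n}0.png").min(2); W=[]
    print(n,[I[int(v)-6:int(v)+7,int(u)-6:int(u)+7].max() for u,v in P[n]])
    for u,v in P[n]:
        x,y=int(u),int(v);h=13;g=cv2.resize(I[y-h:y+h+1,x-h:x+h+1],None,fx=8,fy=8,interpolation=cv2.INTER_CUBIC)
        m=(g>.62*np.percentile(g[60:150,60:150],95)).astype(np.uint8)
        l=cv2.connectedComponents(m)[1]; k=np.bincount(l[70:146,70:146].ravel())[1:].argmax()+1
        c=cv2.findContours((l==k).astype(np.uint8),cv2.RETR_EXTERNAL,cv2.CHAIN_APPROX_NONE)[0][0]
        q,wh,_=cv2.minAreaRect(c);p=(np.array(q)+.5)/8-.5+[x-h,y-h]
        W.append(plane(n,p,.102));print(p.round(1),np.round(np.array(wh)/8,1),W[-1].round(4))
    W=np.array(W)[:,:2];a=M-M.mean(0);b=W-W.mean(0)
    th=np.arctan2((a[:,0]*b[:,1]-a[:,1]*b[:,0]).sum(),(a*b).sum());R=np.array([[np.cos(th),-np.sin(th)],[np.sin(th),np.cos(th)]])
    o=W.mean(0)-R@M.mean(0);print('yaw',th,'origin',o,'res mm',((W-o)@R-M).round(4).tolist())
I=cv2.imread("pics/top0.png").max(2);print(I[183:208:2,262:298:2])
E
```

```text
top [np.uint8(153), np.uint8(153), np.uint8(152), np.uint8(151)]
[311.6 166.6] [14.7 13.8] [ 0.5942 -0.1099  0.102 ]
[327.  171.6] [14.8 13.6] [ 0.5824 -0.144   0.102 ]
[297.9 210.8] [14.9 14.2] [ 0.4959 -0.0762  0.102 ]
[313.4 215.9] [15.1 14. ] [ 0.4841 -0.1099  0.102 ]
yaw -0.3323516444267939 origin [ 0.54503171 -0.09297771] res mm [[0.0, 0.0], [0.0, -0.0], [0.0001, -0.0001], [-0.0001, 0.0001]]
side [np.uint8(184), np.uint8(179), np.uint8(183), np.uint8(180)]
[311.7 233.9] [23.1 21.5] [ 0.595  -0.1188  0.102 ]
[313.8 245. ] [26.9 25.4] [ 0.5867 -0.1481  0.102 ]
[254.6 235.4] [20.1 17. ] [ 0.4901 -0.0883  0.102 ]
[254.5 240.6] [20.1 17.1] [ 0.4857 -0.1021  0.102 ]
yaw -0.3512614946508177 origin [ 0.54557645 -0.09741165] res mm [[0.0017, -0.0031], [0.0041, 0.0025], [-0.0032, -0.0105], [-0.0026, 0.011]]
[[122 124 123 127 113  80  61  71  62  62  64  66  58  53  61  59  56  51]
 [124 125 125 127  93  79  76  62  67  64  63  65  59  63  56  57  61  59]
 [131 126 125 124  79  62  68  53  60  63  64  63  56  58  61  60  53  62]
 [128 128 127 111  81  60  43  43  45  37  59  59  60  56  60  66  62  50]
 [126 128 126  92  84  40  41  44  48  44  41  60  56  61  59  65  63  66]
 [121 125 124  80  76  46  44  46  44  40  45  64  88  83  58  68  59  61]
 [124 125 112  86  73  44  48  44  44  43  44  46  63  57  65  61  64  58]
 [128 127  90  84  75  43  38  42  45  41  45  50  54  58  60  62  64  60]
 [125 129  91  83  77  47  40  45  42  37  38  49  66  60  66  63  63  62]
 [129 111  81  81  72  64  49  42  39  41  47  66  65  66  68  63  59  63]
 [122  90  86  83  54  51  51  47  52  49  54  66  63  60  65  70 154  98]
 [127  83  84  83  47  51  49  50  45  52  47  67  68  63  65  94 157 156]
 [111  80  84  76  47  50  50  48  54  50  47  64  66  68  62 111 154 152]]
```

```bash
python3 - <<'E'
from h import *
k,e=cross(ray("top",(277.8,194.8)),ray("side",(263.2,195.9)));th=-.3324;R=np.array([[np.cos(th),-np.sin(th)],[np.sin(th),np.cos(th)]]);o=np.array([.545,-.093])
print(k,e,R.T@(k[:2]-o))
for z in(.14,.145):
  p=plane("top",(277.8,194.8),z);print(p,R.T@(p[:2]-o))
for f in(-.2,-.25,-.3):
  print(f,.15*np.sin(f),.063,.012+np.sqrt(.15**2-.0634**2-(.15*np.sin(f))**2))
G=lambda x,y:np.round(o+R@[x,y],4)
for q in[(-.09,.063),(-.0,.063),(0,.13),(0,-.063),(-.08,-.063),(.047,-.063)]:print(q,G(*q))
s=r.get_state();from scipy.spatial.transform import Rotation as Q
print(Q.from_rotvec(s['tcp_rot']).as_matrix().round(3),s['eef_pos'])
E
```

```text
[ 0.52717305 -0.02926664  0.14496953] 0.0005216329494734021 [-0.03764814  0.05442756]
[ 0.52797275 -0.02972808  0.14      ] [-0.03674163  0.05425233]
[ 0.52742641 -0.02932056  0.145     ] [-0.03739105  0.05445927]
-0.2 -0.02980039961925918 0.063 0.14463625515873274
-0.25 -0.03711059388817844 0.063 0.14277937077867708
-0.3 -0.04432803099920093 0.063 0.14051251171669585
(-0.09, 0.063) [ 0.4805 -0.0041]
(-0.0, 0.063) [ 0.5656 -0.0334]
(0, 0.13) [0.5874 0.0299]
(0, -0.063) [ 0.5244 -0.1526]
(-0.08, -0.063) [ 0.4488 -0.1264]
(0.047, -0.063) [ 0.5689 -0.1679]
[[ 0.954  0.299 -0.001]
 [ 0.299 -0.954  0.001]
 [-0.    -0.002 -1.   ]] [ 0.19420201 -0.61975     0.21374904]
```

The fit is excellent: yaw -0.332 and origin (0.545, -0.093), with 0.1 mm residual. The knob is at gearbox (-37, +54) mm and z = 145 mm, which agrees with the lever geometry. I'll move in with the fingers shut, aligned to the gearbox, to a point in front of the knob.

Call:
apply_moves(
  motion=[
    [0, 0.027, -0.029, 0, 0.07],
    [0, 0.054, -0.058, 0, 0.14],
    [0, 0.081, -0.087, 0, 0.21],
    [0, 0.108, -0.116, 0, 0.28],
    [0, 0.135, -0.145, 0, 0.35],
    [0, 0.162, -0.174, 0, 0.42],
    [0, 0.189, -0.203, 0, 0.49],
    [0, 0.216, -0.232, 0, 0.56],
    [0, 0.243, -0.261, 0, 0.63],
    [0, 0.27, -0.29, 0, 0.636],
  ],
)

```text
t: 0.93
eef_pos: [0.3655, -0.2609, 0.2145]
tcp_rot: [3.097, -0.525, -0.0]
ft_force: [1.2, -0.4, -0.4]
grip_width: 0.0273
grip_force: 0.0
```

```bash
cat >> h.py <<'E'
th=-.3324;Rg=np.array([[np.cos(th),-np.sin(th)],[np.sin(th),np.cos(th)]]);og=np.array([.545,-.093])
def st(goal=None):
    from scipy.spatial.transform import Rotation as Q
    s=r.get_state();T=Q.from_rotvec(s['tcp_rot']).as_matrix();p=np.array(s['eef_pos'])
    print('t',round(s['t'],2),'gearbox xy',(Rg.T@(p[:2]-og)).round(4),'z',p[2].round(4),'w',round(s['grip_width'],4),'F gb',(Rg.T@np.array(s['ft_force'])[:2]).round(1),np.round(s['ft_force'][2],1),'yaw',np.arctan2(T[1,0],T[0,0]).round(4))
    if goal: 
        g=np.r_[og+Rg@np.array(goal[:2]),goal[2]];print('shift',(T.T@(g-p)).round(4))
E
python3 -c "
from h import *
st((-.085,.056,.21))"
```

```text
t 0.93 gearbox xy [-0.1149 -0.2173] z 0.2145 w 0.0273 F gb [ 1.2 -0. ] -0.4 yaw -0.3356
shift [ 0.029  -0.2734  0.0045]
```

Call:
apply_moves(
  motion=[
    [0, 0.004, -0.035, 0, 0],
    [0, 0.008, -0.07, 0, 0],
    [0, 0.012, -0.105, 0, 0],
    [0, 0.016, -0.14, 0, 0],
    [0, 0.02, -0.175, 0, 0],
    [0, 0.023, -0.21, 0, 0],
    [0, 0.026, -0.245, 0, 0],
    [0, 0.028, -0.274, 0, 0],
    [0, 0.028, -0.274, 0.04, 0],
    [0, 0.028, -0.274, 0.078, 0],
  ],
)

```text
t: 1.77
eef_pos: [0.4834, -0.0107, 0.1371]
tcp_rot: [-3.098, 0.513, -0.009]
ft_force: [-0.5, -2.3, -0.5]
grip_width: 0.0005
grip_force: 0.0
```

```bash
python3 - <<'E'
from h import *
st((-.085,.056,.135))
a=[cv2.cvtColor(r.camera(n),cv2.COLOR_RGB2BGR) for n in("top","side")]
cv2.imwrite("pics/top1.png",a[0]);cv2.imwrite("pics/side1.png",a[1])
cv2.imwrite("pics/c1.png",np.hstack([cv2.resize(a[0][145:240,255:350],(400,400)),cv2.resize(a[1][170:290,220:340],(400,400))]))
E
```

```text
t 1.77 gearbox xy [-0.0851  0.0577] z 0.1371 w 0.0005 F gb [ 0.3 -2.3] -0.5 yaw -0.3283
shift [0.0001 0.0017 0.0021]
```

View pics/c1.png

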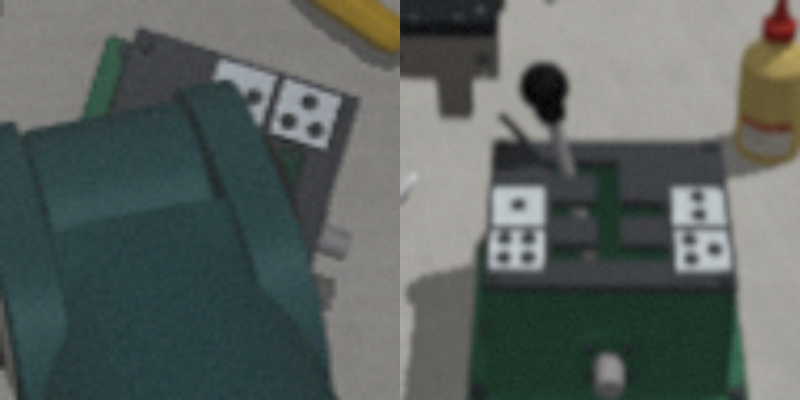

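The side view shows the shut fingers in front of the knob at crop (457,100), at knob height, with the knob at (545,88). The top view is blocked by the arm. Now I'll push rearward out of park.

Call:
apply_moves(
  motion=[
    [0, 0.01, 0, 0, 0],
    [0, 0.018, 0, 0, 0],
    [0, 0.022, 0, 0, 0],
    [0, 0.026, 0, 0, 0],
    [0, 0.03, 0, 0, 0],
    [0, 0.034, 0, 0, 0],
    [0, 0.038, 0, 0, 0],
    [0, 0.042, 0, 0, 0],
    [0, 0.046, 0, 0, 0],
    [0, 0.048, 0, 0, 0],
  ],
)

```text
t: 2.7
eef_pos: [0.5271, -0.0288, 0.1366]
tcp_rot: [3.098, -0.52, 0.001]
ft_force: [-2.5, 1.5, 2.3]
grip_width: 0.0001
grip_force: 1.5
```

```bash
cat >> h.py <<'E'
def knob(z,near,save=None):
    I=cv2.cvtColor(r.camera("side"),cv2.COLOR_RGB2BGR)
    if save: cv2.imwrite(save,cv2.resize(I[160:290,210:350],(700,650))[:600])
    o,d=ray("side",near)
    l=[(a,c) for a,c in blobs(I.max(2)<38,40) if np.hypot(*(c-near))<40]
    for a,c in l: print('blob',a,c,'gb',(Rg.T@(plane("side",c,z)[:2]-og)).round(4))
E
python3 -c "
from h import *
st((-.026,.056,.135));knob(.153,(270,196),'pics/s2.png')"
```

```text
t 2.7 gearbox xy [-0.0378  0.0548] z 0.1366 w 0.0001 F gb [-2.9  0.6] 2.3 yaw -0.3325
shift [ 0.0118 -0.0012  0.0016]
blob 160 [261.2 174.2] gb [-0.0433  0.1177]
blob 132 [275.3 196.3] gb [-0.0141  0.0428]
```

View pics/s2.png

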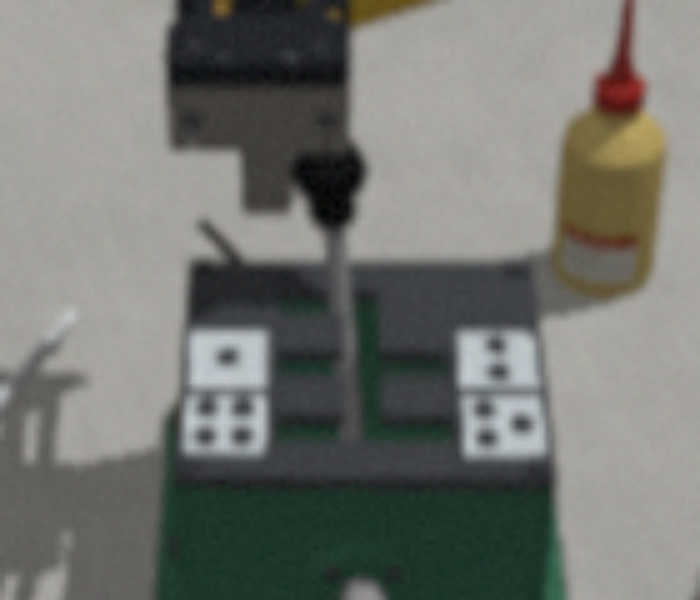

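The lever is about three-quarters of the way out of park, with a 2.9 N push. I'll bring it up to the cross channel's centre line.

Call:
apply_moves(
  motion=[
    [0, 0.003, 0, 0, 0],
    [0, 0.006, 0, 0, 0],
    [0, 0.009, 0, 0, 0],
    [0, 0.011, 0, 0, 0],
    [0, 0.012, 0, 0, 0],
    [0, 0.012, 0, 0, 0],
  ],
)

```text
t: 3.25
eef_pos: [0.5383, -0.0327, 0.1365]
tcp_rot: [3.098, -0.52, 0.001]
ft_force: [-2.5, 0.6, 1.2]
grip_width: 0.0003
grip_force: 0.7
```

```bash
python3 -c "
from h import *
st((-.025,.056,.135));knob(.153,(280,196),'pics/s3.png')"
```

```text
t 3.25 gearbox xy [-0.0261  0.0548] z 0.1365 w 0.0003 F gb [-2.5 -0.3] 1.2 yaw -0.3325
shift [ 0.0011 -0.0012  0.0015]
blob 156 [268.4 174.2] gb [-0.0283  0.1177]
blob 133 [281.3 196.3] gb [-0.0025  0.0429]
```

View pics/s3.png

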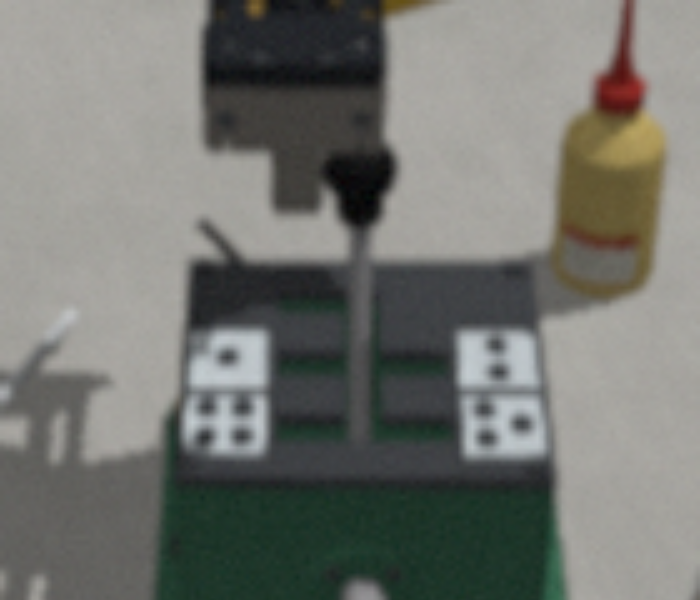

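The side view now shows the stem upright and centred in the cross channel (stem column 360, channel 345-380). I'll back off and go round to the knob's left side.

Call:
apply_moves(
  motion=[
    [0, -0.01, 0, 0, 0],
    [0, -0.03, 0, 0, 0],
    [0, -0.03, -0.02, 0, 0],
    [0, -0.03, -0.045, 0, 0],
    [0, -0.03, -0.055, 0, 0],
    [0, -0.025, -0.055, 0, 0],
    [0, 0.0, -0.055, 0, 0],
    [0, 0.02, -0.055, 0, 0],
    [0, 0.026, -0.055, 0, 0],
    [0, 0.026, -0.055, 0, 0],
  ],
)

```text
t: 4.13
eef_pos: [0.5812, 0.009, 0.1361]
tcp_rot: [3.097, -0.524, 0.0]
ft_force: [-0.5, 0.4, 0.5]
grip_width: 0.0004
grip_force: 0.0
```

```bash
python3 -c "
from h import *
st((0,.1,.137));knob(.153,(280,196))"
```

```text
t 4.13 gearbox xy [0.0009 0.1082] z 0.1361 w 0.0004 F gb [-0.6  0.2] 0.5 yaw -0.335
shift [-0.0009  0.0082 -0.0009]
blob 155 [284.3 157.1] gb [0.0058 0.1835]
blob 157 [281.5 195.1] gb [-0.0021  0.0468]
```

Call:
apply_moves(
  motion=[
    [0, 0, 0.008, 0, 0],
    [0, 0, 0.014, 0, 0],
    [0, 0, 0.019, 0, 0],
    [0, 0, 0.024, 0, 0],
    [0, 0, 0.029, 0, 0],
    [0, 0, 0.034, 0, 0],
    [0, 0, 0.039, 0, 0],
    [0, 0, 0.044, 0, 0],
    [0, 0, 0.048, 0, 0],
    [0, 0, 0.048, 0, 0],
  ],
)

```text
t: 5.02
eef_pos: [0.5646, -0.0357, 0.1366]
tcp_rot: [3.097, -0.521, 0.0]
ft_force: [1.9, 2.5, 3.1]
grip_width: 0.0004
grip_force: 1.5
```

```bash
python3 -c "
from h import *
st((0,.06,.137));knob(.159,(280,206),'pics/s4.png')"
```

```text
t 5.02 gearbox xy [-0.0002  0.0606] z 0.1366 w 0.0004 F gb [1. 3.] 3.1 yaw -0.3336
shift [ 0.0002  0.0006 -0.0004]
blob 158 [283.5 172.1] gb [0.0028 0.1169]
blob 169 [281.7 199.3] gb [-0.002   0.0258]
```

View pics/s4.png

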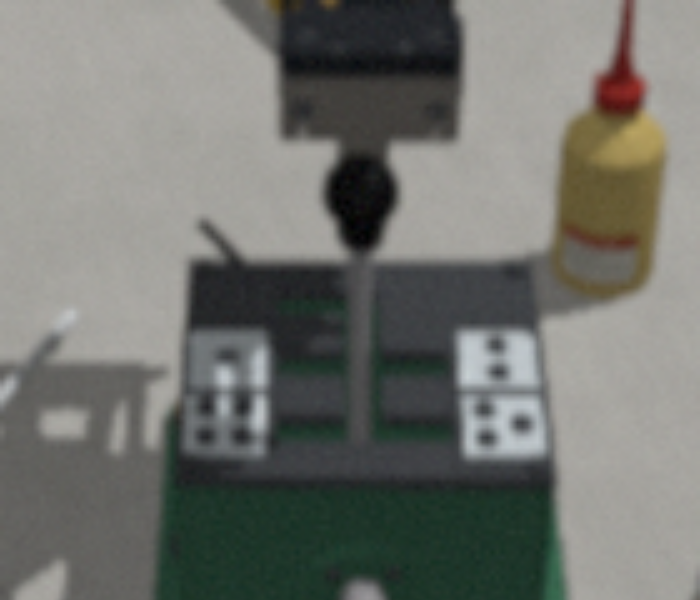

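The knob is moving straight along the channel (stem still at column 360), with 3 N. I'll carry on past the middle.

Call:
apply_moves(
  motion=[
    [0, 0, 0.005, 0, 0],
    [0, 0, 0.01, 0, 0],
    [0, 0, 0.015, 0, 0],
    [0, 0, 0.02, 0, 0],
    [0, 0, 0.025, 0, 0],
    [0, 0, 0.03, 0, 0],
    [0, 0, 0.035, 0, 0],
    [0, 0, 0.04, 0, 0],
    [0, 0, 0.045, 0, 0],
    [0, 0, 0.05, 0, 0],
  ],
)

```text
t: 5.9
eef_pos: [0.548, -0.0823, 0.1364]
tcp_rot: [3.098, -0.52, -0.001]
ft_force: [0.6, 3.4, 0.6]
grip_width: 0.0006
grip_force: 1.1
```

```bash
python3 -c "
from h import *
st((0,-.025,.137));knob(.159,(280,220))"
```

```text
t 5.9 gearbox xy [-0.0006  0.0111] z 0.1364 w 0.0006 F gb [-0.5  3.4] 0.6 yaw -0.3325
shift [ 0.0006  0.0361 -0.0006]
blob 167 [284.4 190.2] gb [0.0036 0.0547]
blob 200 [281.9 215.2] gb [-0.0023 -0.021 ]
```

Call:
apply_moves(
  motion=[
    [0, 0, 0.005, 0, 0],
    [0, 0, 0.01, 0, 0],
    [0, 0, 0.015, 0, 0],
    [0, 0, 0.02, 0, 0],
    [0, 0, 0.025, 0, 0],
    [0, 0, 0.028, 0, 0],
    [0, 0, 0.031, 0, 0],
    [0, 0, 0.034, 0, 0],
    [0, 0, 0.036, 0, 0],
    [0, 0, 0.036, 0, 0],
  ],
)

```text
t: 6.78
eef_pos: [0.5365, -0.1161, 0.1365]
tcp_rot: [3.098, -0.52, -0.0]
ft_force: [-0.6, 2.3, -0.8]
grip_width: 0.0004
grip_force: 0.8
```

```bash
python3 -c "
from h import *
st((0,-.025,.137));knob(.153,(280,240),'pics/s5.png')"
```

```text
t 6.78 gearbox xy [-0.0005 -0.0247] z 0.1365 w 0.0004 F gb [-1.3  2. ] -0.8 yaw -0.3328
shift [ 0.0005  0.0003 -0.0005]
blob 177 [284.7 204.8] gb [0.0036 0.0167]
blob 202 [282.3 230.6] gb [-0.002  -0.0559]
```

View pics/s5.png

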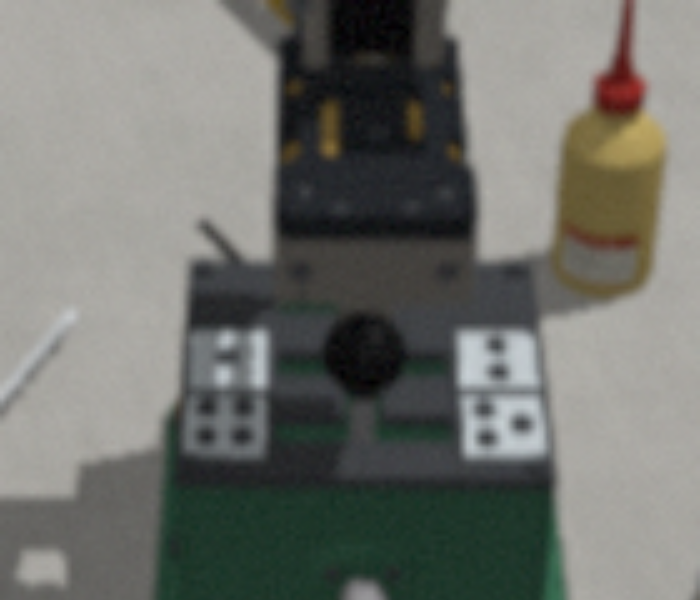

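The knob is at gearbox y of about -57 and the stem at the right-hand end of the cross channel (360,440). A 1.5 mm nudge will centre it, then I'll go round to the front of the knob.

Call:
apply_moves(
  motion=[
    [0, 0, 0.0015, 0, 0],
    [0, 0, 0.0015, 0, 0],
    [0, 0, -0.015, 0, 0],
    [0, 0, -0.035, 0, 0],
    [0, -0.03, -0.035, 0, 0],
    [0, -0.055, -0.03, 0, 0],
    [0, -0.055, 0.005, 0, 0],
    [0, -0.055, 0.03, 0, 0],
    [0, -0.055, 0.034, 0, 0],
    [0, -0.055, 0.034, 0, 0],
  ],
)

```text
t: 7.67
eef_pos: [0.4732, -0.1322, 0.1369]
tcp_rot: [3.096, -0.525, 0.001]
ft_force: [-0.2, 0.3, -0.1]
grip_width: 0.0003
grip_force: 0.0
```

```bash
python3 -c "
from h import *
st((-.03,-.058,.137));knob(.15,(280,232))"
```

```text
t 7.67 gearbox xy [-0.0551 -0.0605] z 0.1369 w 0.0003 F gb [-0.3  0.2] -0.1 yaw -0.3362
shift [ 0.0251 -0.0026 -0.0001]
blob 193 [247.4 220. ] gb [-0.0651 -0.0245]
blob 211 [282.4 231.1] gb [-0.0017 -0.0539]
```

Call:
apply_moves(
  motion=[
    [0, 0.015, -0.002, 0, 0],
    [0, 0.025, -0.002, 0, 0],
    [0, 0.029, -0.002, 0, 0],
    [0, 0.033, -0.002, 0, 0],
    [0, 0.037, -0.002, 0, 0],
    [0, 0.041, -0.002, 0, 0],
    [0, 0.045, -0.002, 0, 0],
    [0, 0.047, -0.002, 0, 0],
    [0, 0.047, -0.002, 0, 0],
  ],
)

```text
t: 8.47
eef_pos: [0.5188, -0.1435, 0.1362]
tcp_rot: [3.098, -0.52, -0.0]
ft_force: [-1.7, 0.4, -0.6]
grip_width: 0.0003
grip_force: 0.8
```

```bash
python3 -c "
from h import *
st((.015,-.058,.137));knob(.15,(292,232),'pics/s6.png')"
```

```text
t 8.47 gearbox xy [-0.0083 -0.0563] z 0.1362 w 0.0003 F gb [-1.7 -0.1] -0.6 yaw -0.3325
shift [ 0.0233  0.0017 -0.0008]
blob 200 [279.8 218.5] gb [-0.006  -0.0197]
blob 61 [292.3 237. ] gb [ 0.0153 -0.069 ]
```

View pics/s6.png

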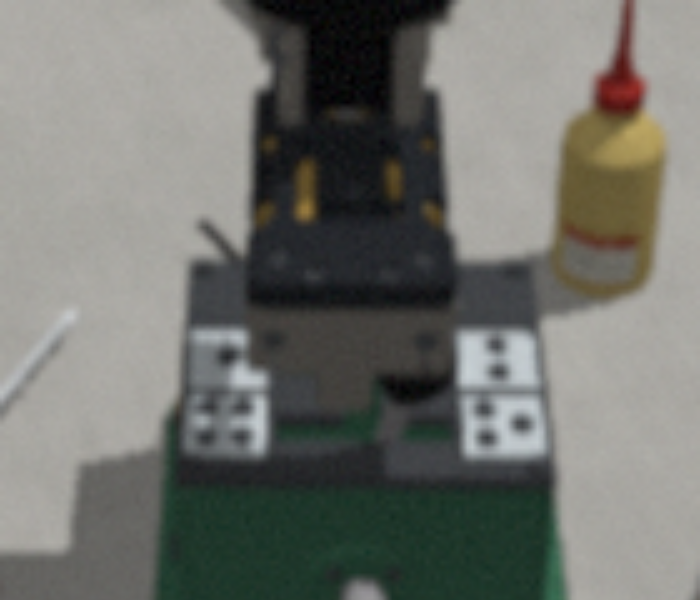

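The stem has entered the rear-right slot, leaning right at (390,420). I'll keep pushing towards the end stop.

Call:
apply_moves(
  motion=[
    [0, 0.004, 0, 0, 0],
    [0, 0.008, 0, 0, 0],
    [0, 0.012, 0, 0, 0],
    [0, 0.016, 0, 0, 0],
    [0, 0.019, 0, 0, 0],
    [0, 0.021, 0, 0, 0],
    [0, 0.023, 0, 0, 0],
    [0, 0.024, 0, 0, 0],
  ],
)

```text
t: 9.18
eef_pos: [0.5419, -0.1512, 0.1366]
tcp_rot: [3.098, -0.52, 0.001]
ft_force: [-1.4, 0.3, -1.4]
grip_width: 0.0003
grip_force: 1.2
```

Call:
apply_moves(
  motion=[
    [0, 0.001, 0, 0, 0],
    [0, 0.002, 0, 0, 0],
    [0, 0.002, 0, 0, 0],
  ],
)

```text
t: 9.43
eef_pos: [0.5435, -0.1519, 0.1366]
tcp_rot: [3.098, -0.52, 0.001]
ft_force: [-1.1, 1.1, -1.9]
grip_width: 0.0006
grip_force: 1.0
```

```bash
python3 -c "
from h import *
st((.02,-.058,.137))"
```

```text
t 9.43 gearbox xy [ 0.0178 -0.0562] z 0.1366 w 0.0006 F gb [-1.4  0.7] -1.9 yaw -0.3323
shift [ 0.0022  0.0018 -0.0004]
```

Call:
apply_moves(
  motion=[
    [0, 0.001, 0, 0, 0],
    [0, 0.002, 0, 0, 0],
    [0, 0.002, 0, 0, 0],
  ],
)

```text
t: 9.68
eef_pos: [0.5445, -0.1522, 0.1364]
tcp_rot: [-3.098, 0.519, 0.003]
ft_force: [-4.7, 1.9, -0.6]
grip_width: 0.0003
grip_force: 2.5
```

Call:
apply_moves(
  motion=[
    [0, 0.001, 0, 0, 0],
    [0, 0.002, 0, 0, 0],
    [0, 0.002, 0, 0, 0],
  ],
)

```text
t: 9.93
eef_pos: [0.5451, -0.1524, 0.1362]
tcp_rot: [-3.098, 0.519, 0.007]
ft_force: [-8.1, 4.1, 2.9]
grip_width: 0.0006
grip_force: 4.3
```

The force rose to about 9 N with no further travel, so the lever is at the end stop. I'll back off, rise clear and check.

Call:
apply_moves(
  motion=[
    [0, -0.01, 0, 0, 0],
    [0, -0.04, 0, 0, 0],
    [0, -0.06, 0, 0, 0],
    [0, -0.06, 0, -0.04, 0],
    [0, -0.06, 0, -0.08, 0],
    [0, -0.09, 0, -0.09, 0],
    [0, -0.11, 0.035, -0.09, 0],
    [0, -0.11, 0.07, -0.09, 0],
    [0, -0.11, 0.105, -0.09, 0],
    [0, -0.11, 0.105, -0.09, 0],
  ],
)

```text
t: 10.77
eef_pos: [0.4072, -0.2236, 0.228]
tcp_rot: [3.091, -0.533, 0.007]
ft_force: [-0.5, 0.3, -0.0]
grip_width: 0.0004
grip_force: 0.0
```

```bash
python3 - <<'E'
from h import *
st()
a=[cv2.cvtColor(r.camera(n),cv2.COLOR_RGB2BGR) for n in("top","side")]
cv2.imwrite("pics/top7.png",np.hstack([cv2.resize(a[0][145:240,255:350],(400,400)),cv2.resize(a[1][190:290,225:325],(400,400))]))
for n,I,b in(("top",a[0],"pics/top0.png"),("side",a[1],"pics/side0.png")):
    d=cv2.absdiff(I,cv2.imread(b)).max(2)>45
    for k in blobs(d,25):print(n,k)
c=[c for ar,c in blobs(a[1].max(2)<38,100) if abs(c[1]-235)<15 and abs(c[0]-302)<20]
print([(c,(Rg.T@(plane("side",c,.142)[:2]-og)).round(4)) for c in c])
E
```

```text
t 10.77 gearbox xy [-0.0876 -0.1684] z 0.228 w 0.0004 F gb [-0.6  0.1] -0.0 yaw -0.3417
top (np.int32(33), array([332., 175.]))
top (np.int32(80), array([341.1, 175.4]))
top (np.int32(8847), array([448.2, 259. ]))
top (np.int32(124), array([507.5, 351.3]))
top (np.int32(98), array([504.8, 376.3]))
side (np.int32(10983), array([208.7, 129.9]))
side (np.int32(2676), array([197.1,  24.1]))
side (np.int32(40), array([  0.8, 195.3]))
side (np.int32(263), array([263.4, 198. ]))
side (np.int32(216), array([307.7, 234.7]))
side (np.int32(154), array([162.4, 356.8]))
side (np.int32(37), array([  6.2, 366. ]))
[(array([306.8, 235. ]), array([ 0.0417, -0.0549]))]
```

View pics/top7.png

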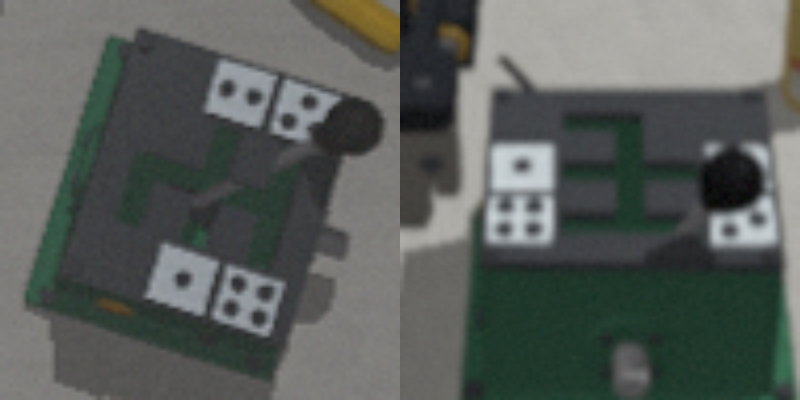

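The lever stands in the rear-right, three-pip slot, with the knob at about gearbox (43, -57) mm, where the end stop puts it. The arm is clear and the loose things look undisturbed.

```bash
python3 -c "
from cell import r
print(r.close_job())"
```

```text
the job is handed in; nothing more can be done
None
```

The lever was pushed out of park, along the cross channel and fully home in the three-pip (rear-right) slot without gripping the knob; the peak reading was about 9 N at the end stop, the arm touched nothing else, and the job was handed in at about 11 s.

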